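# Count to the third gap and slide the cassette home

### The arm

A 6-joint arm with a two-finger parallel gripper is mounted at the origin on the work surface. World frame = base frame: x ahead of the robot, y to its left, z up, the work surface at z = 0. Lengths are in mm, angles in rad, forces in N, time in s.
With the tool pointing down it reaches from about 350 to 775 mm from the base axis. Payload 7.3 kg.
Tool frame: the origin (TCP) lies at the very end of the fingers, on their centre line; the grasp point (between the pads) lies 19 mm behind it; z points along the fingers, y is the line along which they close (so a half turn about z gives the same grasp; the last joint's range is limited). The gripper opens to 92 mm and grips with 3 to 60 N. Pads are 19 mm wide; open, the fingers measure 130 mm over their backs; the gripper's body (75 mm by 190 mm) begins 47 mm behind the grasp point.
Start: joints at [-0.146, 0.342, 1.524, -0, 1.275, -0.146], TCP at [525.021, 0.019, 206.541] pointing down, gripper open.
Joint ranges: [-2.53, 2.53], [-0.77, 2.02], [0.04, 2.7], [-1, 4.14], [0.28, 2.66], [-3.11, 3.11]. Speed limits (rad/s): [2.57, 2.57, 3.14, 3.14, 3.14, 3.14].

### API

Orientations are given as [roll, pitch, yaw] about the fixed x, y, z axes, in that order (R = Rz(yaw) Ry(pitch) Rx(roll)).
In Python, from plant import bot gives the robot as it stands.
- The arm moves only by the tool send_rows, never from a script. Its argument "rows" is a list of rows, each an object of numbers: "x", "y", "z": the shift along the tool's x, y, z in units of 0.2 m (1.0 is 0.2 m); "ax", "ay", "az": the turn, a rotation vector about the tool's x, y, z in units of 60 degrees (1.0 is 60 degrees); "jaw": the opening, from -1 (shut) to 1 (fully open), so that 0 is half open. In form: [{"x": .., "y": .., "z": .., "ax": .., "ay": .., "az": .., "jaw": ..}, ...]. A call has exactly 10 rows; each row is the pose to reach, as a shift and turn from the pose commanded when the call began, along the tool's axes at that moment; what a row does not reach only later rows make up. A row lasts 1/8 s, in which the tool goes at most 62.5 mm and 10.7 degrees, less where a joint would pass 70% of its speed; a pose out of reach is approached as far as the arm can. A call with a number of a shift or a turn outside -1 to 1 is refused whole. A call with a gripper value outside its range is refused whole. The fingers move at their own pace and stop on an object; the grip force is fixed at half the most. Time passes only in rows, so rows that repeat a pose let the fingers close, or fill a call up. It gives the time, the measured TCP pose, the force, the opening and the grip force at its end, in the units of the state.
- bot.get_obs(): the state, without advancing time (a new reading comes with each control period).
- bot.capture(name): name is "scene" or "side" or "wrist"; returns (picture, depth): 420x560x3 uint8, red, green, blue; 420x560 float32, mm along the optical axis (not along the pixel's ray), 0 where there is no reading.
- bot.camera_model(name): a dict with "vertical_fov" (degrees; the focal length in pixels is half the picture's height over the tangent of half this angle, whatever the lens; pixels are square), "cx", "cy" (the principal point, pixels), "R" (3x3) and "t" (3): a world point X has camera coordinates R X + t; the wrist camera has in their place "T_tool_cam" (4x4, takes a point from camera to tool coordinates, whose origin is the TCP and whose axes are the flange's). Camera axes: x right, y down, z forward; pixel columns grow to the right and rows downward; lengths in mm; the calibration is good to about 2 mm. The wrist camera is an equidistant fisheye: a pixel r from the principal point sees the ray r / f radians off the axis. A picture is of the moment at which its call begins: read the wrist's pose just before it. camera_model takes no time and is no camera call.
- bot.close_job(): hands the job in; it is judged then, once.
The state is a dict: "time": time; "joint_positions": joint angles; "dq": joint speeds; "tau": joint torques, N m; "tool_pos": TCP position; "tcp_rot": TCP orientation; "contact_force": force on the tool from outside, world axes, zero at the start; "moment": the same for the moment, N m; "grip_width": finger opening in mm; "finger_force": force on a finger pad.
Only numpy, scipy, OpenCV 4.12 (cv2) and the standard library are available. Lean on these libraries where they do the work, as an engineer would, in place of code of your own. Each camera call takes 0.05 s, during which the arm holds its last target. There are 200 camera calls.

### The job

At the laser-marking bench, put a fingertip behind the orange rider and run it along the rack's rail, counting the gaps from the red end (gaps that are already filled count too), past the first and the second, and leave the rider level with the third gap without running it on towards the fourth. Then push the blue cassette across the table with the fingers until it is fully home in that third gap, against the rack's back wall. Nothing may be picked up, no other gap entered, and everything else stays where it is.

Things in the scene. Friction and masses are not known exactly. Their poses are not given: they have to be found in the camera images.
- rack: Divider rack fixed to the table, its place and yaw varying: 7 upright fins 42 mm apart leave 6 gaps 34 mm wide, open to the front (robot) and above; no floor plate. The fin at the robot's left is red, the others aluminium. Origin: on the table at the mouth (front ends of the fins), midway along the row. x points into the gaps, away from the robot; y along the row to the red end; z up.
- gap1 (a point): Middle of the mouth of the first gap, next to the red fin, at table height; axes as the rack's. Gap centres counted from the red end, in the rack's frame: y = +105, +63, +21, -21, -63, -105 mm. Fins are 8 mm thick, 34 mm high, 52 mm deep, with rounded front ends.
- gap3 (a point): Middle of the mouth of the third gap from the red end, at table height (x = 0, y = +21 mm in the rack's frame; axes as the rack's). All gaps end at a grey back wall, 16 mm thick and 40 mm high, whose front face is 52 mm behind the mouth.
- rail (a point): Middle of the top of the straight steel rail, 48 mm above the table, over the back wall (x = 60 mm, y = +18 mm in the rack's frame). The rail is 10 mm wide and runs along the rack's y from -130 to +166 mm, beyond the red fin; red bracket 50 mm high at that end, grey stop 56 mm high at the other.
- rider (a joint): Travel in m of the orange rider along the rail, growing away from the red end (along the rack's -y). The rider stands at y = 135 mm minus the travel in the rack's frame: 0.030 is level with the first gap, 0.072 the second, 0.114 the third, 0.156 the fourth. Starts at 0 to 0.018. Slides with about 1.2 N of friction, no spring; stays where left.
- rider_mid (a point): Centre of the rider: an orange block 22 mm (across the rail) by 16 mm (along the rail) by 30 mm high on top of the rail, from 48 to 79 mm above the table, with a small white pointer on top. Axes as the rack's. This point is 63.5 mm above the table.
- cassette: The blue cassette: a rigid block 60 mm long (its x), 26 mm wide (its y), 30 mm high, about 130 g (varies), silver tag on top, loose on the table before the second to fourth gaps, turned up to 0.2 rad from the rack's x axis. Origin: centre of its underside; z up. Fully home, its centre is at x = +22 mm in the rack's frame, 8 mm standing out.
- spare_a: Grey cassette of the same size standing home in the first or fifth gap; leave it. Origin: centre of its underside.
- spare_b: Black cassette of the same size standing home in the first or fifth gap; leave it. Origin: centre of its underside.
- tape: Yellow tape roll, 94 mm across, 19 mm high; origin: centre of its underside.
- mouse: Black computer mouse, 100 x 60 x 32 mm; origin: centre of its underside.
- screwdriver: Screwdriver lying on the table; origin: its underside.
- pliers: Red-handled pliers, about 140 mm long, 14 mm high, lying flat; origin: underside, near the joint.
- stand: Blue printed stand, 90 mm across, 155 mm high; origin: centre of its underside.
- mug: White mug, 80 mm across, 95 mm high; origin: centre of its underside.

How it is judged:
By the outcome, as a careful person would: the job done as asked, in the order asked, and still so for the second after the job is handed in, with the robot touching nothing.
It also fails if it takes over 64 s, if anything falls off the work surface, if the arm or the gripper's body presses on something with over 40 N, if the wrist force passes 120 N, or if a joint passes its speed limit or range.

## Working session

There is one attempt and no reset: what is moved stays moved. The work goes in short steps, Python scripts to look and compute and a tool call to move; the robot and the scene stay as the last step left them, time stands still between calls to the robot, and variables do not carry over. Pictures are saved under pics/ and viewed, at most 10 in all, crops included, and the job is handed in when it is done.

Besides the shell and the picture viewer there is one more tool, called in YAML: its name, and indented under it one key for each argument. send_rows: Moves the arm, as the interface text tells. Its arguments: {"type":"object","properties":{"rows":{"type":"array","items":{"type":"object","properties":{"x":{"type":"number","minimum":-1,"maximum":1},"y":{"type":"number","minimum":-1,"maximum":1},"z":{"type":"number","minimum":-1,"maximum":1},"ax":{"type":"number","minimum":-1,"maximum":1},"ay":{"type":"number","minimum":-1,"maximum":1},"az":{"type":"number","minimum":-1,"maximum":1},"jaw":{"type":"number"}}}}},"required":["rows"]}

```bash
ls; mkdir -p pics; cat > h.py <<'E'
import numpy as np, cv2
from plant import bot
def snap(n,f):
    im,d=bot.capture(n); cv2.imwrite(f'pics/{f}.png',im[:,:,::-1]); np.save(f'pics/{f}.npy',d); return im,d
def world(n,u,v,d):
    m=bot.camera_model(n); f=210/np.tan(np.radians(m['vertical_fov'])/2)
    p=np.array([(u-m['cx'])/f*d,(v-m['cy'])/f*d,d]); return np.array(m['R']).T@(p-np.array(m['t']))
def cloud(n,d):
    m=bot.camera_model(n); f=210/np.tan(np.radians(m['vertical_fov'])/2)
    v,u=np.mgrid[:d.shape[0],:d.shape[1]]
    p=np.stack([(u-m['cx'])/f*d,(v-m['cy'])/f*d,d],-1); return (p-np.array(m['t']))@np.array(m['R'])
E
python3 - <<'E'
from h import *
a,_=snap('scene','s0'); b,_=snap('side','d0')
for n in('scene','side'):
    m=bot.camera_model(n); print(n,m['vertical_fov'],-np.array(m['R']).T@np.array(m['t']))
print(bot.get_obs())
E
```

```text
pics
scene 47.39367597569117 [1082.24896292  946.47360006  878.41730166]
side 54.35976115490705 [-7.49332882e-01 -6.01198979e+02  7.61333488e+02]
{'time': 0.1, 'joint_positions': array([-1.46006116e-01,  3.42656696e-01,  1.52489487e+00, -2.57405604e-05,
        1.27539021e+00, -1.45998258e-01]), 'dq': array([-0.00155807, -0.00233545, -0.0023939 , -0.0001974 , -0.00064055,
        0.00074893]), 'tau': array([ 1.49919495e-03, -4.32001984e+01, -2.44694173e+01,  7.19219679e-02,
        5.25739230e-02, -9.79429342e-05]), 'tool_pos': array([5.24623938e+02, 6.59286957e-02, 2.05921871e+02]), 'tcp_rot': array([-3.14025430e+00, -1.71917001e-04,  1.57079586e+00]), 'contact_force': array([ 0.31304987, -0.33397625, -0.06069697]), 'moment': array([ 0.02267068,  0.02763817, -0.03578821]), 'finger_force': 0.0, 'grip_width': 91.91526455667308}
```

View pics/s0.png

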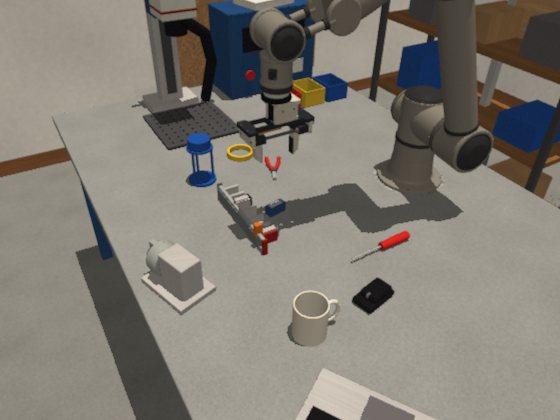

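View pics/d0.png

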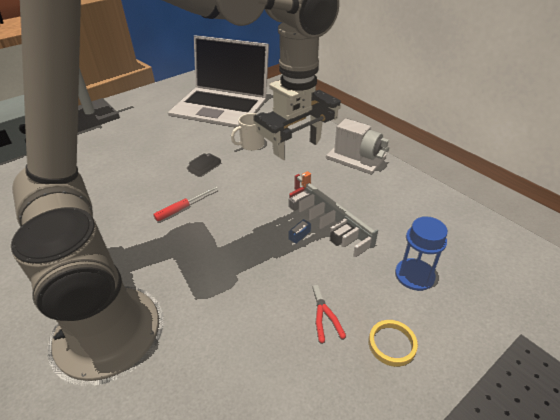

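The scene view shows the rack at about (245,215), with the rider at (258,228) near the red fin and the cassette at (275,208). In the side view the rack is at about (335,215), the rider at (306,178) and the cassette at (300,231). Next: colour and depth measurement, plus a wrist view.

```bash
python3 - <<'E'
from h import *
for n,f in(('scene','s0'),('side','d0')):
    im=cv2.imread(f'pics/{f}.png'); d=np.load(f'pics/{f}.npy'); P=cloud(n,d); h=cv2.cvtColor(im,cv2.COLOR_BGR2HSV).astype(int)
    H,S,V=h[...,0],h[...,1],h[...,2]
    roi=(d>0)&(P[...,0]>380)&(P[...,0]<800)&(abs(P[...,1])<300)&(P[...,2]<110)&(P[...,2]>3)
    for c,m in dict(orange=(H>6)&(H<18)&(S>150)&(V>120),red=((H<5)|(H>174))&(S>140)&(V>60),blue=(H>100)&(H<125)&(S>110)).items():
        k,l,st,_=cv2.connectedComponentsWithStats((m&roi).astype(np.uint8))
        for i in range(1,k):
            if st[i,4]>12:
                q=P[l==i]; print(n,c,st[i],q.mean(0).round(),q.min(0).round(),q.max(0).round())
snap('wrist','w0'); m=bot.camera_model('wrist'); print(m)
im=cv2.imread('pics/d0.png')[155:265,270:400]; cv2.imwrite('pics/d0c.png',cv2.resize(im,None,fx=5,fy=5,interpolation=2))
E
```

```text
scene orange [253 222  10  13  74] [615.  70.  69.] [604.  30.  47.] [624.  76.  82.]
scene red [266 161  11   9  36] [ 388. -266.   12.] [ 381. -298.    3.] [ 395. -230.   17.]
scene red [262 230  16  25 192] [592.  84.  26.] [556.  61.   3.] [622. 111.  52.]
scene blue [192 154  24  33 191] [ 619. -288.   21.] [ 580. -300.    3.] [ 659. -265.  100.]
scene blue [266 202  19  15 149] [501. -34.  18.] [467. -50.   3.] [526. -27.  32.]
side orange [304 172   7   6  24] [612.  60.  77.] [599.  56.  74.] [622.  70.  80.]
side red [290 187  14   9  39] [578.  64.  33.] [555.  59.   4.] [614.  98.  37.]
side red [320 304  19  19  95] [ 384. -268.   13.] [ 380. -299.    9.] [ 390. -244.   16.]
side blue [396 261   7  17  64] [ 591. -287.   14.] [ 575. -300.    5.] [ 619. -273.   57.]
{'vertical_fov': 65.70646984690485, 'cx': 282.4342070481526, 'cy': 215.41374995225993, 'T_tool_cam': array([[ 6.64484053e-04, -9.69215272e-01, -2.46213963e-01,
         6.52285051e+01],
       [ 9.99999714e-01,  7.32664044e-04, -1.85307594e-04,
        -1.75090093e-01],
       [ 3.59995068e-04, -2.46213770e-01,  9.69215482e-01,
        -1.77996982e+02],
       [ 0.00000000e+00,  0.00000000e+00,  0.00000000e+00,
         1.00000000e+00]])}
```

View pics/w0.png

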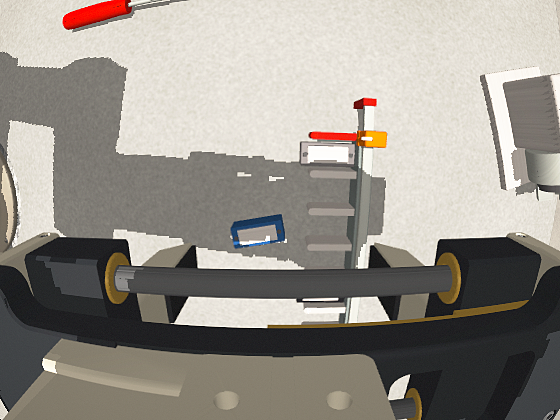

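View pics/d0c.png

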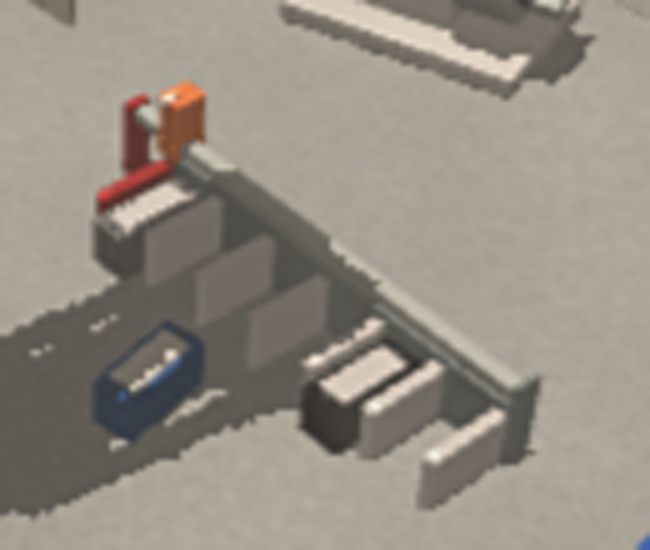

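The wrist view shows the red fin at (332,135), fins 2–4 at rows 174, 211 and 246, the rider at (373,139), the rail at column 365 and the cassette at (258,231). Image up is world +y and right is +x. A grey spare sits in gap 1 and a black one in gap 5. I'll measure from the wrist depth.

```bash
cat >> h.py <<'E'
from scipy.spatial.transform import Rotation as Ro
def wcloud(d,o):
    m=bot.camera_model('wrist'); f=210/np.tan(np.radians(m['vertical_fov'])/2)
    v,u=np.mgrid[:d.shape[0],:d.shape[1]]; a=u-m['cx']; b=v-m['cy']; r=np.hypot(a,b)+1e-9; t=np.tan(r/f)
    p=np.stack([a/r*t*d,b/r*t*d,d],-1); T=m['T_tool_cam']; p=p@T[:3,:3].T+T[:3,3]
    return p@Ro.from_euler('xyz',o['tcp_rot']).as_matrix().T+o['tool_pos']
def meas(tag):
    o=bot.get_obs(); im,d=snap('wrist',tag); P=wcloud(d,o); P[d==0]=np.nan
    return im,d,P,cv2.cvtColor(im,cv2.COLOR_RGB2HSV).astype(int),o
E
python3 - <<'E'
from h import *
im,d,P,h,o=meas('w1'); H,S,V=h[...,0],h[...,1],h[...,2]
print('table',P[100,250],P[50,400])
sl=(slice(60,260),slice(200,420)); reg=np.zeros(d.shape,bool); reg[sl]=1
def show(n,m):
    q=P[m&reg]; print(n,len(q),q.mean(0).round(1),np.percentile(q,[2,98],axis=0).round(1).tolist()); return q
org=(H>6)&(H<20)&(S>150); red=((H<5)|(H>174))&(S>140); blue=(H>100)&(H<125)&(S>110); z=P[...,2]
show('rider top',org&(z>74)); show('redfin top',red&(z>30)&(z<38)); show('bracket',red&(z>44))
q=show('cass top',blue&(z>25)&(z<36)); 
r=cv2.minAreaRect(q[:,:2].astype(np.float32)); print(r)
c=np.zeros(d.shape,np.uint8);
rail=show('rail',(z>45)&(z<51)&~org&~red&(P[...,0]>590)); 
l=cv2.fitLine(rail[:,:2].astype(np.float32),cv2.DIST_HUBER,0,.01,.01).ravel(); print('rail line',l, 'yaw',np.arctan2(-l[0],l[1]) )
fin=(z>31)&(z<37)&(P[...,0]<610)&(P[...,0]>540)&reg&~blue
k,L,st,_=cv2.connectedComponentsWithStats(fin.astype(np.uint8))
for i in range(1,k):
    if st[i,4]>40: show(f'fin{st[i,:4]}',L==i)
E
```

```text
table [486.21564435 106.79285317  -0.90846993] [667.60489425 176.43183747   0.7309512 ]
rider top 87 [612.   63.   77.4] [[602.5, 55.6, 74.6], [624.3, 70.8, 79.7]]
redfin top 334 [579.7  66.2  33.8] [[554.7, 61.1, 32.0], [607.3, 100.9, 35.6]]
bracket 99 [613.6 102.1  49.4] [[607.5, 98.6, 44.8], [620.4, 105.8, 51.4]]
cass top 478 [496.8 -43.9  29.6] [[466.3, -61.3, 25.5], [524.9, -30.4, 31.3]]
((495.28680419921875, -46.55215835571289), (59.623626708984375, 25.802377700805664), 9.499330520629883)
rail 1333 [612.6  11.1  47.8] [[607.0, -68.3, 46.1], [618.3, 96.5, 49.3]]
rail line [1.3875472e-02 9.9990374e-01 6.1259222e+02 1.0974387e+01] yaw -0.013875917
fin[310 132  47   9] 333 [578.5  64.8  33.8] [[554.7, 60.9, 32.1], [602.9, 68.6, 35.3]]
fin[310 151  49  36] 388 [582.3  24.   33.9] [[555.3, 17.5, 32.1], [605.8, 43.7, 35.9]]
fin[307 192  50  67] 730 [581.3 -38.   33.8] [[553.7, -65.0, 31.5], [605.1, -8.5, 35.9]]
```

```bash
python3 - <<'E'
from h import *
for n,f in(('scene','s0'),('side','d0')):
    P=cloud(n,np.load(f'pics/{f}.npy')); m=(P[...,0]>640)&(P[...,0]<860)&(P[...,1]>-20)&(P[...,1]<260)&(P[...,2]>15)&(P[...,2]<300)
    q=P[m]; print(n,len(q),np.percentile(q,[1,50,99],axis=0).round() if len(q) else '')
E
```

```text
scene 1037 [[794.  45.  15.]
 [840. 157.  95.]
 [859. 176. 115.]]
side 1486 [[797.  14.  15.]
 [831.  91.  71.]
 [859. 157. 114.]]
```

send_rows:
  rows:
    - {"x": 0.1, "y": 0.1, "z": 0.1, "jaw": -1}
    - {"x": 0.2, "y": 0.2, "z": 0.2, "jaw": -1}
    - {"x": 0.3, "y": 0.3, "z": 0.25, "jaw": -1}
    - {"x": 0.4, "y": 0.4, "z": 0.25, "jaw": -1}
    - {"x": 0.46, "y": 0.44, "z": 0.28, "jaw": -1}
    - {"x": 0.46, "y": 0.44, "z": 0.28, "jaw": -1}
    - {"x": 0.46, "y": 0.44, "z": 0.28, "jaw": -1}
    - {"x": 0.46, "y": 0.44, "z": 0.28, "jaw": -1}
    - {"x": 0.46, "y": 0.44, "z": 0.28, "jaw": -1}
    - {"x": 0.46, "y": 0.44, "z": 0.28, "jaw": -1}

```text
schema error: expected keys x, y, z, ax, ay, az, jaw
```

send_rows:
  rows:
    - {"x": 0.1, "y": 0.1, "z": 0.1, "ax": 0, "ay": 0, "az": 0, "jaw": -1}
    - {"x": 0.2, "y": 0.2, "z": 0.2, "ax": 0, "ay": 0, "az": 0, "jaw": -1}
    - {"x": 0.3, "y": 0.3, "z": 0.25, "ax": 0, "ay": 0, "az": 0, "jaw": -1}
    - {"x": 0.4, "y": 0.4, "z": 0.25, "ax": 0, "ay": 0, "az": 0, "jaw": -1}
    - {"x": 0.46, "y": 0.44, "z": 0.4, "ax": 0, "ay": 0, "az": 0, "jaw": -1}
    - {"x": 0.46, "y": 0.44, "z": 0.4, "ax": 0, "ay": 0, "az": 0, "jaw": -1}
    - {"x": 0.46, "y": 0.44, "z": 0.4, "ax": 0, "ay": 0, "az": 0, "jaw": -1}
    - {"x": 0.46, "y": 0.44, "z": 0.4, "ax": 0, "ay": 0, "az": 0, "jaw": -1}
    - {"x": 0.46, "y": 0.44, "z": 0.4, "ax": 0, "ay": 0, "az": 0, "jaw": -1}
    - {"x": 0.46, "y": 0.44, "z": 0.4, "ax": 0, "ay": 0, "az": 0, "jaw": -1}

```text
time: 1.45
tool_pos: [613.1, 91.8, 127.1]
tcp_rot: [3.141, -0.0, 1.57]
contact_force: [-0.0, 0.1, 0.1]
grip_width: 1.0
finger_force: 0.0
```

```bash
python3 - <<'E'
from h import *
im,d,P,h,o=meas('w2'); H,S,V=h[...,0],h[...,1],h[...,2]; z=P[...,2]
org=(H>6)&(H<20)&(S>150)&(P[...,0]<640)
for n,m in(('rider',org&(z>74)&(z<85)),('bracket',((H<5)|(H>174))&(S>140)&(z>44)&(z<60)&(P[...,0]>600))):
    q=P[m]; print(n,len(q), np.percentile(q,[2,50,98],axis=0).round(1) if len(q) else '')
E
```

```text
rider 36 [[612.7  58.3  76.2]
 [613.   65.3  78.3]
 [613.4  71.2  79.4]]
bracket 195 [[607.8  98.9  44.6]
 [614.3 103.2  49.7]
 [621.4 106.5  51.1]]
```

View pics/w2.png

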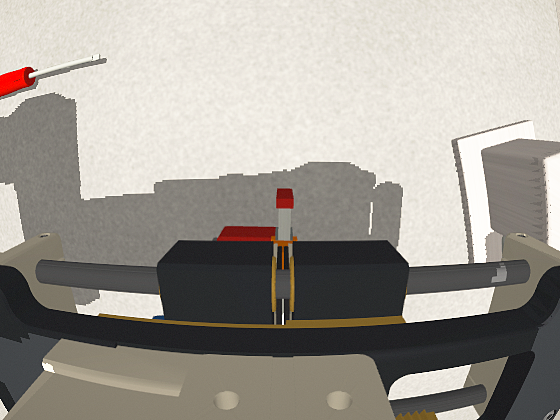

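The view shows the bracket's red top at (284,198). The closed fingers hide the rider and will come down on its red-end side. Lowering behind it.

send_rows:
  rows:
    - {"x": -0.01, "y": 0, "z": 0.1, "ax": 0, "ay": 0, "az": 0, "jaw": -1}
    - {"x": -0.015, "y": 0, "z": 0.2, "ax": 0, "ay": 0, "az": 0, "jaw": -1}
    - {"x": -0.015, "y": 0, "z": 0.32, "ax": 0, "ay": 0, "az": 0, "jaw": -1}
    - {"x": -0.015, "y": 0, "z": 0.32, "ax": 0, "ay": 0, "az": 0, "jaw": -1}
    - {"x": -0.03, "y": 0, "z": 0.32, "ax": 0, "ay": 0, "az": 0, "jaw": -1}
    - {"x": -0.05, "y": 0, "z": 0.32, "ax": 0, "ay": 0, "az": 0, "jaw": -1}
    - {"x": -0.07, "y": 0, "z": 0.32, "ax": 0, "ay": 0, "az": 0, "jaw": -1}
    - {"x": -0.09, "y": 0, "z": 0.32, "ax": 0, "ay": 0, "az": 0, "jaw": -1}
    - {"x": -0.11, "y": 0, "z": 0.32, "ax": 0, "ay": 0, "az": 0, "jaw": -1}
    - {"x": -0.13, "y": 0, "z": 0.32, "ax": 0, "ay": 0, "az": 0, "jaw": -1}

```text
time: 2.75
tool_pos: [613.0, 65.7, 62.6]
tcp_rot: [3.142, 0.0, 1.571]
contact_force: [0.0, -0.1, 0.3]
grip_width: 0.6
finger_force: 0.0
```

```bash
cat > r.py <<'E'
from h import *
import sys
def rider(tag):
    ims=[]
    for n in('side','scene'):
        im,d=snap(n,tag+n); h=cv2.cvtColor(im,cv2.COLOR_RGB2HSV).astype(int); P=cloud(n,d)
        m=(h[...,0]>6)&(h[...,0]<20)&(h[...,1]>150)&(P[...,2]>45)&(P[...,2]<85)&(abs(P[...,0]-613)<20)
        q=P[m]; print(n,len(q),np.percentile(q,[3,50,97],axis=0).round(1).tolist() if len(q) else '')
        c=im[130:240,240:370] if n=='side' else im[180:260,210:305]
        ims.append(cv2.resize(c[...,::-1],(520,440) if n=='side' else (270,440),interpolation=cv2.INTER_CUBIC))
    cv2.imwrite(f'pics/{tag}.png',np.hstack(ims))
rider(sys.argv[1])
E
python3 r.py r1; python3 -c "
from h import *;o=bot.get_obs();print(o['contact_force'],o['tool_pos'])"
```

```text
side 32 [[600.9, 54.7, 46.7], [611.2, 56.5, 68.4], [617.5, 62.9, 77.6]]
scene 79 [[606.2, 61.9, 47.2], [618.3, 71.3, 63.7], [624.4, 76.1, 79.7]]
[-1.13939144  0.15267637 -0.76909552] [613.04464691  65.53182649  62.52599244]
```

View pics/r1.png

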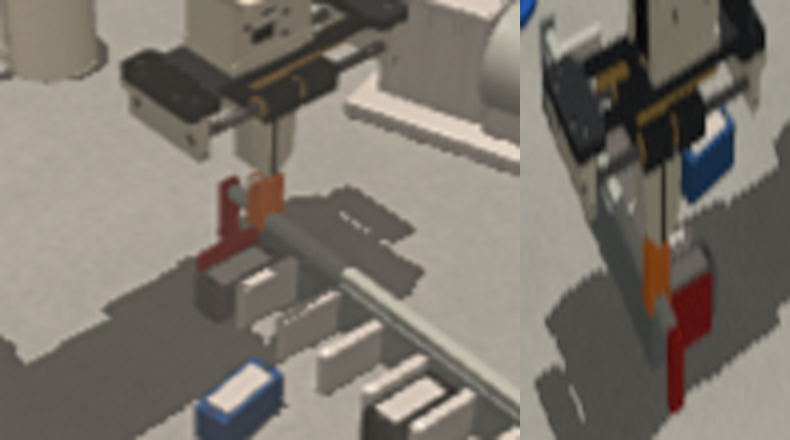

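The orange rider is fully visible in both views, and the fingers end right above it. I'll check the true fingertip height from the depth.

```bash
python3 - <<'E'
from h import *
for n in('side','scene'):
    P=cloud(n,np.load(f'pics/r1{n}.npy')); im=cv2.imread(f'pics/r1{n}.png')
    m=(abs(P[...,0]-613)<35)&(abs(P[...,1]-65)<35)&(P[...,2]>52)&(P[...,2]<140)
    for a in range(52,125,8):
        q=P[m&(P[...,2]>=a)&(P[...,2]<a+8)]; c=im[m&(P[...,2]>=a)&(P[...,2]<a+8)]
        if len(q): print(n,a,len(q),q.min(0).round(),q.max(0).round(),np.median(c,0))
E
```

```text
side 52 20 [599.  55.  52.] [623.  67.  60.] [ 49.5  73.  121. ]
side 60 18 [601.  54.  61.] [622.  68.  67.] [ 50.   74.  121.5]
side 68 21 [601.  55.  68.] [622.  69.  75.] [ 50.  74. 122.]
side 76 23 [600.  53.  76.] [621.  69.  82.] [ 67.  89. 129.]
side 84 12 [601.  53.  84.] [620.  58.  92.] [ 91.5 102.5 116.5]
side 92 28 [593.  53.  92.] [627.  74. 100.] [ 97.  110.5 118.5]
side 100 33 [592.  53. 100.] [631.  79. 108.] [ 96. 110. 118.]
side 108 34 [592.  52. 108.] [630.  77. 116.] [ 97. 111. 119.]
side 116 37 [591.  53. 116.] [630.  76. 124.] [ 97. 111. 119.]
side 124 29 [592.  52. 124.] [629.  68. 131.] [ 93. 106. 113.]
scene 52 23 [604.  62.  52.] [624.  79.  60.] [ 19.  61. 121.]
scene 60 18 [605.  62.  61.] [625.  75.  68.] [ 18.   61.  121.5]
scene 68 22 [604.  63.  68.] [624.  76.  76.] [ 18.5  62.  122. ]
scene 76 19 [604.  60.  77.] [625.  76.  84.] [ 38.  69. 119.]
scene 84 14 [600.  74.  85.] [620.  79.  92.] [ 92.5 107.5 115. ]
scene 92 27 [597.  63.  92.] [629.  79. 100.] [ 95. 109. 116.]
scene 100 35 [594.  58. 100.] [630.  80. 107.] [ 94. 110. 116.]
scene 108 39 [593.  56. 108.] [631.  80. 116.] [ 94. 110. 116.]
scene 116 40 [595.  60. 116.] [631.  79. 124.] [ 95.  109.5 115. ]
scene 124 34 [594.  61. 125.] [632.  81. 132.] [82. 92. 97.]
```

send_rows:
  rows:
    - {"x": 0.03, "y": 0, "z": 0, "ax": 0, "ay": 0, "az": 0, "jaw": -1}
    - {"x": 0.06, "y": 0, "z": 0, "ax": 0, "ay": 0, "az": 0, "jaw": -1}
    - {"x": 0.09, "y": 0, "z": 0, "ax": 0, "ay": 0, "az": 0, "jaw": -1}
    - {"x": 0.11, "y": 0, "z": 0, "ax": 0, "ay": 0, "az": 0, "jaw": -1}
    - {"x": 0.11, "y": 0, "z": 0, "ax": 0, "ay": 0, "az": 0, "jaw": -1}
    - {"x": 0.11, "y": 0, "z": 0, "ax": 0, "ay": 0, "az": 0, "jaw": -1}
    - {"x": 0.11, "y": 0, "z": 0, "ax": 0, "ay": 0, "az": 0, "jaw": -1}
    - {"x": 0.11, "y": 0, "z": 0, "ax": 0, "ay": 0, "az": 0, "jaw": -1}
    - {"x": 0.11, "y": 0, "z": 0, "ax": 0, "ay": 0, "az": 0, "jaw": -1}
    - {"x": 0.11, "y": 0, "z": 0, "ax": 0, "ay": 0, "az": 0, "jaw": -1}

```text
time: 4.1
tool_pos: [613.1, 88.0, 62.6]
tcp_rot: [3.141, 0.0, 1.571]
contact_force: [-0.1, 0.5, 0.1]
grip_width: 0.3
finger_force: 0.0
```

```bash
python3 r.py r2; python3 - <<'E'
from h import *
for n in('side','scene'):
    P=cloud(n,np.load(f'pics/r2{n}.npy')); im=cv2.imread(f'pics/r2{n}.png').astype(int)
    m=(abs(P[...,0]-613)<35)&(abs(P[...,1]-80)<35)&(P[...,2]>52)&(P[...,2]<140)&(im[...,2]-im[...,0]<45)
    for a in range(52,110,8):
        q=P[m&(P[...,2]>=a)&(P[...,2]<a+8)]
        if len(q): print(n,a,len(q),q.min(0).round(),q.max(0).round())
E
```

```text
side 29 [[601.8, 53.7, 54.6], [612.6, 57.0, 73.5], [619.3, 65.2, 80.3]]
scene 61 [[606.6, 61.5, 47.5], [621.1, 71.3, 59.4], [624.3, 76.5, 78.6]]
side 52 1 [607. 104.  52.] [607. 104.  52.]
side 68 1 [603.  70.  70.] [603.  70.  70.]
side 76 7 [598.  63.  77.] [623.  79.  84.]
side 84 11 [601.  76.  85.] [620.  80.  92.]
side 92 22 [594.  75.  92.] [627.  99. 100.]
side 100 34 [592.  75. 100.] [628.  97. 108.]
side 108 35 [593.  74. 108.] [628.  98. 116.]
scene 60 1 [608.  73.  65.] [608.  73.  65.]
scene 68 2 [613.  71.  70.] [616.  72.  73.]
scene 76 3 [607.  70.  77.] [618.  99.  83.]
scene 84 10 [599.  96.  86.] [619. 101.  91.]
scene 92 35 [596.  77.  92.] [629. 103. 100.]
scene 100 37 [594.  79. 100.] [631. 102. 108.]
scene 108 37 [594.  80. 109.] [631. 104. 116.]
```

View pics/r2.png

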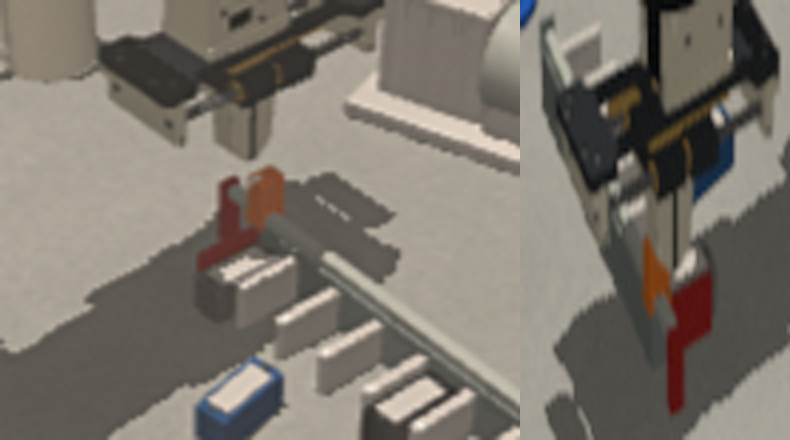

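The fingers' visible end sits at about z=83 mm while the reported TCP is at 62.6, so the real tip is about 20 mm above the TCP. I'll lower a further 20 mm, watching the force, then push.

send_rows:
  rows:
    - {"x": 0, "y": 0, "z": 0.02, "ax": 0, "ay": 0, "az": 0, "jaw": -1}
    - {"x": 0, "y": 0, "z": 0.04, "ax": 0, "ay": 0, "az": 0, "jaw": -1}
    - {"x": 0, "y": 0, "z": 0.06, "ax": 0, "ay": 0, "az": 0, "jaw": -1}
    - {"x": 0, "y": 0, "z": 0.08, "ax": 0, "ay": 0, "az": 0, "jaw": -1}
    - {"x": 0, "y": 0, "z": 0.1, "ax": 0, "ay": 0, "az": 0, "jaw": -1}
    - {"x": -0.02, "y": 0, "z": 0.1, "ax": 0, "ay": 0, "az": 0, "jaw": -1}
    - {"x": -0.04, "y": 0, "z": 0.1, "ax": 0, "ay": 0, "az": 0, "jaw": -1}
    - {"x": -0.06, "y": 0, "z": 0.1, "ax": 0, "ay": 0, "az": 0, "jaw": -1}
    - {"x": -0.08, "y": 0, "z": 0.1, "ax": 0, "ay": 0, "az": 0, "jaw": -1}
    - {"x": -0.1, "y": 0, "z": 0.1, "ax": 0, "ay": 0, "az": 0, "jaw": -1}

```text
time: 5.45
tool_pos: [612.9, 67.8, 42.6]
tcp_rot: [-3.141, -0.0, 1.571]
contact_force: [-0.8, 2.0, 0.5]
grip_width: 0.5
finger_force: 0.7
```

```bash
python3 r.py r3
```

```text
side 47 [[599.8, 40.2, 46.8], [610.1, 41.9, 68.3], [619.1, 51.3, 79.8]]
scene 16 [[620.0, 43.4, 46.8], [623.2, 51.0, 52.7], [624.8, 57.8, 61.8]]
```

The force shows +2 N and the rider is moving, now about 19 mm ahead of the TCP. Continuing.

send_rows:
  rows:
    - {"x": -0.035, "y": 0, "z": 0, "ax": 0, "ay": 0, "az": 0, "jaw": -1}
    - {"x": -0.075, "y": 0, "z": 0, "ax": 0, "ay": 0, "az": 0, "jaw": -1}
    - {"x": -0.115, "y": 0, "z": 0, "ax": 0, "ay": 0, "az": 0, "jaw": -1}
    - {"x": -0.155, "y": -0.005, "z": 0, "ax": 0, "ay": 0, "az": 0, "jaw": -1}
    - {"x": -0.195, "y": -0.005, "z": 0, "ax": 0, "ay": 0, "az": 0, "jaw": -1}
    - {"x": -0.235, "y": -0.005, "z": 0, "ax": 0, "ay": 0, "az": 0, "jaw": -1}
    - {"x": -0.275, "y": -0.005, "z": 0, "ax": 0, "ay": 0, "az": 0, "jaw": -1}
    - {"x": -0.31, "y": -0.005, "z": 0, "ax": 0, "ay": 0, "az": 0, "jaw": -1}
    - {"x": -0.335, "y": -0.005, "z": 0, "ax": 0, "ay": 0, "az": 0, "jaw": -1}
    - {"x": -0.35, "y": -0.005, "z": 0, "ax": 0, "ay": 0, "az": 0, "jaw": -1}

```text
time: 6.8
tool_pos: [611.9, -2.3, 42.5]
tcp_rot: [-3.141, -0.0, 1.571]
contact_force: [-0.6, 0.4, 0.9]
grip_width: 0.2
finger_force: 0.6
```

```bash
python3 r.py r4
```

```text
side 9 [[598.5, -28.4, 45.9], [603.3, -25.8, 74.9], [614.9, -19.2, 78.7]]
scene 16 [[618.0, -25.7, 45.4], [621.5, -17.9, 52.7], [623.1, -11.5, 60.0]]
```

send_rows:
  rows:
    - {"x": -0.015, "y": 0, "z": 0, "ax": 0, "ay": 0, "az": 0, "jaw": -1}
    - {"x": -0.03, "y": 0, "z": 0, "ax": 0, "ay": 0, "az": 0, "jaw": -1}
    - {"x": -0.045, "y": 0, "z": 0, "ax": 0, "ay": 0, "az": 0, "jaw": -1}
    - {"x": -0.06, "y": 0, "z": 0, "ax": 0, "ay": 0, "az": 0, "jaw": -1}
    - {"x": -0.07, "y": 0, "z": 0, "ax": 0, "ay": 0, "az": 0, "jaw": -1}
    - {"x": -0.08, "y": 0, "z": 0, "ax": 0, "ay": 0, "az": 0, "jaw": -1}
    - {"x": -0.085, "y": 0, "z": 0, "ax": 0, "ay": 0, "az": 0, "jaw": -1}
    - {"x": -0.085, "y": 0, "z": 0, "ax": 0, "ay": 0, "az": 0, "jaw": -1}
    - {"x": -0.06, "y": 0, "z": 0, "ax": 0, "ay": 0, "az": 0, "jaw": -1}
    - {"x": -0.03, "y": 0, "z": 0, "ax": 0, "ay": 0, "az": 0, "jaw": -1}

```text
time: 8.15
tool_pos: [612.3, -7.7, 42.7]
tcp_rot: [3.141, 0.0, 1.571]
contact_force: [0.3, 0.2, 0.1]
grip_width: 0.3
finger_force: 0.0
```

send_rows:
  rows:
    - {"x": 0, "y": -0.1, "z": -0.3, "ax": 0, "ay": 0, "az": 0, "jaw": -1}
    - {"x": -0.1, "y": -0.2, "z": -0.6, "ax": 0, "ay": 0, "az": 0, "jaw": -1}
    - {"x": -0.2, "y": -0.3, "z": -0.8, "ax": 0, "ay": 0, "az": 0, "jaw": -1}
    - {"x": -0.35, "y": -0.5, "z": -0.8, "ax": 0, "ay": 0, "az": 0, "jaw": -1}
    - {"x": -0.4, "y": -0.6, "z": -0.8, "ax": 0, "ay": 0, "az": 0, "jaw": -1}
    - {"x": -0.4, "y": -0.6, "z": -0.8, "ax": 0, "ay": 0, "az": 0, "jaw": -1}
    - {"x": -0.4, "y": -0.6, "z": -0.8, "ax": 0, "ay": 0, "az": 0, "jaw": -1}
    - {"x": -0.4, "y": -0.6, "z": -0.8, "ax": 0, "ay": 0, "az": 0, "jaw": -1}
    - {"x": -0.4, "y": -0.6, "z": -0.8, "ax": 0, "ay": 0, "az": 0, "jaw": -1}
    - {"x": -0.4, "y": -0.6, "z": -0.8, "ax": 0, "ay": 0, "az": 0, "jaw": -1}

```text
time: 9.4
tool_pos: [492.2, -87.7, 202.3]
tcp_rot: [-3.141, -0.0, 1.571]
contact_force: [0.2, 0.3, -0.2]
grip_width: 0.2
finger_force: 0.0
```

```bash
cat > m.py <<'E'
from h import *
import sys
im,d,P,h,o=meas(sys.argv[1]); H,S,V=h[...,0],h[...,1],h[...,2]; z=P[...,2]; X=P[...,0]
print(o['tool_pos'],o['tcp_rot'])
def show(n,m):
    q=P[m]; print(n,len(q),q.mean(0).round(1),np.percentile(q,[2,98],axis=0).round(1).tolist()); return q
box=(X>430)&(X<640)&(abs(P[...,1])<200)
org=(H>6)&(H<20)&(S>150)&box; blue=(H>100)&(H<125)&(S>110)&box
show('rider',org&(z>73)&(z<84)) if (org&(z>73)).any() else 0
q=show('cass',blue&(z>26)&(z<36)); print(cv2.minAreaRect(q[:,:2].astype(np.float32)))
fin=(z>32)&(z<36)&(X<600)&(X>556)&box&~blue
k,L,st,_=cv2.connectedComponentsWithStats(fin.astype(np.uint8))
for i in range(1,k):
    if st[i,4]>40: show(f'fin{st[i,:4]}',L==i)
r=P[(z>45)&(z<51)&~org&(X>595)&(X<625)&(abs(P[...,1]+20)<120)]; l=cv2.fitLine(r[:,:2].astype(np.float32),cv2.DIST_HUBER,0,.01,.01).ravel(); print('rail',l)
E
python3 m.py w5
```

```text
[492.22455417 -87.74946119 202.32641025] [-3.14135314e+00 -8.32102128e-05  1.57127684e+00]
rider 89 [609.1 -39.   77.2] [[600.8, -46.6, 73.8], [621.9, -31.0, 79.4]]
cass 512 [496.3 -48.   29.7] [[465.7, -129.7, 28.1], [551.8, -31.5, 31.4]]
((521.47314453125, -89.60491180419922), (62.378334045410156, 144.69065856933594), 31.807016372680664)
fin[343  53  40  11] 279 [577.4  64.8  33.7] [[556.9, 60.7, 32.3], [598.8, 68.8, 35.3]]
fin[343  90  40  11] 293 [577.5  22.9  33.8] [[556.7, 18.9, 32.2], [598.9, 27.0, 35.4]]
fin[343 129  40   9] 291 [577.3 -19.1  33.8] [[556.6, -22.9, 32.5], [599.1, -15.2, 35.3]]
fin[342 168  39   8] 289 [577.7 -61.   33.8] [[556.9, -65.0, 32.4], [599.4, -57.2, 35.2]]
fin[341 205  38   8] 282 [ 577.3 -102.8   33.7] [[556.8, -106.6, 32.2], [599.0, -98.8, 35.2]]
rail [ 1.7065726e-02  9.9985439e-01  6.1191858e+02 -1.5940845e+01]
```

View pics/w5.png

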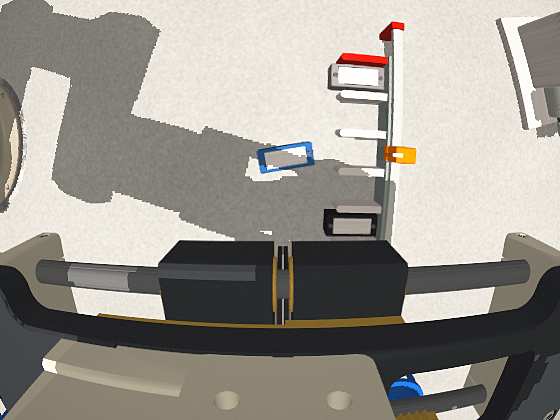

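The wrist view shows the rider at (400,155), in line with gap 3 between the fins at rows 133 and 171. It measures y=-38.8 against a gap centre of -40.6, so it is level. The cassette at (286,158) has not moved. Next I'll square the cassette by pushing its -y side with the 38 mm-wide flat of the closed fingers.

send_rows:
  rows:
    - {"x": 0, "y": 0.01, "z": 0.2, "ax": 0, "ay": 0, "az": 0.014, "jaw": -1}
    - {"x": -0.02, "y": 0.01, "z": 0.4, "ax": 0, "ay": 0, "az": 0.014, "jaw": -1}
    - {"x": -0.02, "y": 0.01, "z": 0.6, "ax": 0, "ay": 0, "az": 0.014, "jaw": -1}
    - {"x": -0.02, "y": 0.01, "z": 0.75, "ax": 0, "ay": 0, "az": 0.014, "jaw": -1}
    - {"x": -0.02, "y": 0.01, "z": 0.85, "ax": 0, "ay": 0, "az": 0.014, "jaw": -1}
    - {"x": -0.02, "y": 0.01, "z": 0.92, "ax": 0, "ay": 0, "az": 0.014, "jaw": -1}
    - {"x": -0.02, "y": 0.01, "z": 0.96, "ax": 0, "ay": 0, "az": 0.014, "jaw": -1}
    - {"x": -0.02, "y": 0.01, "z": 0.98, "ax": 0, "ay": 0, "az": 0.014, "jaw": -1}
    - {"x": -0.02, "y": 0.01, "z": 1.0, "ax": 0, "ay": 0, "az": 0.014, "jaw": -1}
    - {"x": -0.02, "y": 0.01, "z": 1.0, "ax": 0, "ay": 0, "az": 0.014, "jaw": -1}

```text
time: 10.7
tool_pos: [494.2, -92.0, 2.7]
tcp_rot: [3.141, 0.0, 1.556]
contact_force: [-0.6, -0.3, 0.3]
grip_width: 0.6
finger_force: 0.0
```

send_rows:
  rows:
    - {"x": 0, "y": 0, "z": 0.02, "ax": 0, "ay": 0, "az": 0, "jaw": -1}
    - {"x": 0, "y": 0, "z": 0.04, "ax": 0, "ay": 0, "az": 0, "jaw": -1}
    - {"x": 0.03, "y": 0, "z": 0.04, "ax": 0, "ay": 0, "az": 0, "jaw": -1}
    - {"x": 0.06, "y": 0, "z": 0.04, "ax": 0, "ay": 0, "az": 0, "jaw": -1}
    - {"x": 0.08, "y": 0, "z": 0.04, "ax": 0, "ay": 0, "az": 0, "jaw": -1}
    - {"x": 0.095, "y": 0, "z": 0.04, "ax": 0, "ay": 0, "az": 0, "jaw": -1}
    - {"x": 0.11, "y": 0, "z": 0.04, "ax": 0, "ay": 0, "az": 0, "jaw": -1}
    - {"x": 0.125, "y": 0, "z": 0.04, "ax": 0, "ay": 0, "az": 0, "jaw": -1}
    - {"x": 0.14, "y": 0, "z": 0.04, "ax": 0, "ay": 0, "az": 0, "jaw": -1}
    - {"x": 0.14, "y": 0, "z": 0.04, "ax": 0, "ay": 0, "az": 0, "jaw": -1}

```text
time: 11.95
tool_pos: [494.5, -63.7, -5.5]
tcp_rot: [3.141, -0.0, 1.556]
contact_force: [-0.0, 0.2, -0.4]
grip_width: 0.5
finger_force: 0.0
```

send_rows:
  rows:
    - {"x": -0.03, "y": 0, "z": 0, "ax": 0, "ay": 0, "az": 0, "jaw": -1}
    - {"x": -0.08, "y": 0, "z": 0, "ax": 0, "ay": 0, "az": 0, "jaw": -1}
    - {"x": -0.12, "y": 0, "z": -0.1, "ax": 0, "ay": 0, "az": 0, "jaw": -1}
    - {"x": -0.15, "y": 0, "z": -0.4, "ax": 0, "ay": 0, "az": 0, "jaw": -1}
    - {"x": -0.15, "y": 0, "z": -0.7, "ax": 0, "ay": 0, "az": 0, "jaw": -1}
    - {"x": -0.15, "y": 0, "z": -1.0, "ax": 0, "ay": 0, "az": 0, "jaw": -1}
    - {"x": -0.15, "y": 0, "z": -1.0, "ax": 0, "ay": 0, "az": 0, "jaw": -1}
    - {"x": -0.15, "y": 0, "z": -1.0, "ax": 0, "ay": 0, "az": 0, "jaw": -1}
    - {"x": -0.15, "y": 0, "z": -1.0, "ax": 0, "ay": 0, "az": 0, "jaw": -1}
    - {"x": -0.15, "y": 0, "z": -1.0, "ax": 0, "ay": 0, "az": 0, "jaw": -1}

```text
time: 13.2
tool_pos: [493.4, -93.9, 193.2]
tcp_rot: [-3.139, -0.001, 1.556]
contact_force: [0.7, 0.1, 0.3]
grip_width: 0.4
finger_force: 0.0
```

```bash
sed -i "s/q=show('cass',blue&(z>26)&(z<36))/q=show('cass',blue\&(z>26)\&(z<36)\&(P[...,1]>-80)\&(P[...,1]<0)\&(X<585))/" m.py; python3 m.py w6
```

```text
[493.41555988 -93.88196145 193.19158266] [-3.13911456e+00 -8.66744301e-04  1.55606320e+00]
rider 92 [609.  -38.9  77.1] [[600.8, -46.7, 73.9], [622.2, -31.1, 78.9]]
cass 519 [497.4 -39.5  29.8] [[468.1, -52.0, 28.3], [525.6, -27.0, 31.4]]
((497.1938171386719, -39.383323669433594), (58.801231384277344, 25.393930435180664), 1.5280789136886597)
fin[341  44  41  11] 292 [577.8  64.7  33.8] [[557.1, 60.6, 32.3], [599.3, 68.9, 35.2]]
fin[342  83  41  10] 297 [577.9  22.6  33.8] [[557.1, 18.7, 32.4], [599.2, 26.6, 35.2]]
fin[343 122  40  10] 320 [577.6 -19.2  33.7] [[556.8, -23.3, 32.3], [598.7, -15.0, 35.3]]
fin[343 162  40   9] 300 [577.7 -61.2  33.8] [[556.9, -65.4, 32.4], [598.9, -57.2, 35.4]]
fin[342 200  39   9] 272 [ 577.8 -102.6   33.9] [[556.7, -106.2, 32.4], [599.0, -99.1, 35.3]]
fin[341 237  38   4] 100 [ 578.4 -141.9   33.5] [[557.9, -143.3, 32.0], [599.4, -140.4, 35.2]]
rail [ 1.6624236e-02  9.9986184e-01  6.1191431e+02 -1.7995943e+01]
```

The cassette is now squared at (497,-39), on the gap's centre line. Next I turn the tool 90° so the flat faces forward behind the cassette.

send_rows:
  rows:
    - {"x": 0.1, "y": -0.1, "z": 0, "ax": 0, "ay": 0, "az": 0.15, "jaw": -1}
    - {"x": 0.2, "y": -0.2, "z": 0, "ax": 0, "ay": 0, "az": 0.3, "jaw": -1}
    - {"x": 0.276, "y": -0.274, "z": 0, "ax": 0, "ay": 0, "az": 0.45, "jaw": -1}
    - {"x": 0.276, "y": -0.274, "z": 0, "ax": 0, "ay": 0, "az": 0.6, "jaw": -1}
    - {"x": 0.276, "y": -0.274, "z": 0, "ax": 0, "ay": 0, "az": 0.75, "jaw": -1}
    - {"x": 0.276, "y": -0.274, "z": 0, "ax": 0, "ay": 0, "az": 0.75, "jaw": -1}
    - {"x": 0.276, "y": -0.274, "z": 0, "ax": 0, "ay": 0, "az": 0.75, "jaw": -1}
    - {"x": 0.276, "y": -0.274, "z": 0, "ax": 0, "ay": 0, "az": 0.75, "jaw": -1}
    - {"x": 0.276, "y": -0.274, "z": 0, "ax": 0, "ay": 0, "az": 0.75, "jaw": -1}
    - {"x": 0.276, "y": -0.274, "z": 0, "ax": 0, "ay": 0, "az": 0.75, "jaw": -1}

```text
time: 14.5
tool_pos: [440.0, -38.0, 194.5]
tcp_rot: [3.142, -0.0, 0.771]
contact_force: [0.4, 1.0, 1.2]
grip_width: 0.4
finger_force: 0.0
```

send_rows:
  rows:
    - {"x": 0, "y": 0, "z": 0.1, "ax": 0, "ay": 0, "az": 0.15, "jaw": -1}
    - {"x": 0, "y": 0, "z": 0.25, "ax": 0, "ay": 0, "az": 0.3, "jaw": -1}
    - {"x": 0, "y": 0, "z": 0.4, "ax": 0, "ay": 0, "az": 0.45, "jaw": -1}
    - {"x": 0, "y": 0, "z": 0.55, "ax": 0, "ay": 0, "az": 0.6, "jaw": -1}
    - {"x": 0, "y": 0, "z": 0.65, "ax": 0, "ay": 0, "az": 0.75, "jaw": -1}
    - {"x": 0, "y": 0, "z": 0.75, "ax": 0, "ay": 0, "az": 0.75, "jaw": -1}
    - {"x": 0, "y": 0, "z": 0.75, "ax": 0, "ay": 0, "az": 0.75, "jaw": -1}
    - {"x": 0, "y": 0, "z": 0.75, "ax": 0, "ay": 0, "az": 0.75, "jaw": -1}
    - {"x": 0, "y": 0, "z": 0.75, "ax": 0, "ay": 0, "az": 0.75, "jaw": -1}
    - {"x": 0, "y": 0, "z": 0.75, "ax": 0, "ay": 0, "az": 0.75, "jaw": -1}

```text
time: 15.75
tool_pos: [440.4, -38.1, 45.1]
tcp_rot: [3.141, -0.001, -0.015]
contact_force: [0.8, -0.5, 0.9]
grip_width: 0.7
finger_force: 0.0
```

send_rows:
  rows:
    - {"x": 0, "y": 0, "z": 0.12, "ax": 0, "ay": 0, "az": 0, "jaw": -1}
    - {"x": 0, "y": 0, "z": 0.2, "ax": 0, "ay": 0, "az": 0, "jaw": -1}
    - {"x": 0, "y": 0, "z": 0.25, "ax": 0, "ay": 0, "az": 0, "jaw": -1}
    - {"x": 0.03, "y": 0, "z": 0.25, "ax": 0, "ay": 0, "az": 0, "jaw": -1}
    - {"x": 0.06, "y": 0, "z": 0.25, "ax": 0, "ay": 0, "az": 0, "jaw": -1}
    - {"x": 0.085, "y": 0, "z": 0.25, "ax": 0, "ay": 0, "az": 0, "jaw": -1}
    - {"x": 0.11, "y": 0, "z": 0.25, "ax": 0, "ay": 0, "az": 0, "jaw": -1}
    - {"x": 0.135, "y": 0, "z": 0.25, "ax": 0, "ay": 0, "az": 0, "jaw": -1}
    - {"x": 0.16, "y": 0, "z": 0.25, "ax": 0, "ay": 0, "az": 0, "jaw": -1}
    - {"x": 0.16, "y": 0, "z": 0.25, "ax": 0, "ay": 0, "az": 0, "jaw": -1}

```text
time: 17.0
tool_pos: [472.9, -38.6, -5.4]
tcp_rot: [3.141, -0.001, -0.015]
contact_force: [-0.1, -0.3, -0.1]
grip_width: 0.4
finger_force: 0.0
```

```bash
python3 m.py w7
```

```text
[472.91162457 -38.5960914   -5.42244503] [ 3.14133763e+00 -1.46352797e-03 -1.46686522e-02]m.py:6: RuntimeWarning: Mean of empty slice.
  q=P[m]; print(n,len(q),q.mean(0).round(1),np.percentile(q,[2,98],axis=0).round(1).tolist()); return q
  ret = um.true_divide(
Traceback (most recent call last):
  File "m.py", line 9, in <module>
    show('rider',org&(z>73)&(z<84)) if (org&(z>73)).any() else 0
    ~~~~^^^^^^^^^^^^^^^^^^^^^^^^^^^
  File "m.py", line 6, in show
    q=P[m]; print(n,len(q),q.mean(0).round(1),np.percentile(q,[2,98],axis=0).round(1).tolist()); return q
                                              ~~~~~~~~~~~~~^^^^^^^^^^^^^^^^^
IndexError: index -1 is out of bounds for axis 0 with size 0
```

View pics/w7.png

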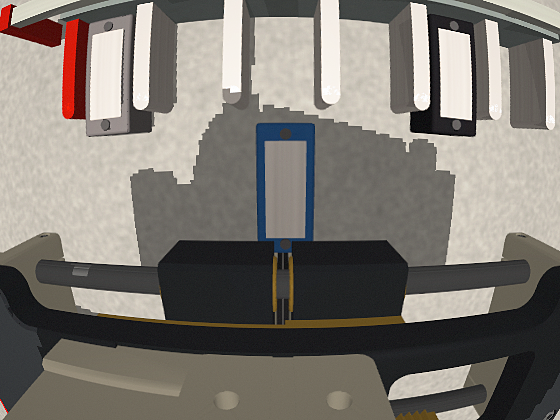

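The cassette (columns 257–314) lines up with gap 3 between the fin tips at columns 232 and 331. I'll quantify the offset.

```bash
sed -i "s/^show('rider.*$//" m.py; python3 m.py w8 | cut -c1-160
```

```text
[472.68130765 -38.56947416  -5.44032594] [ 3.14134970e+00 -1.24933436e-03 -1.46137366e-02]
cass 2681 [519.9 -40.8  29.8] [[486.0, -53.4, 28.4], [543.2, -28.4, 31.1]]
((512.6404418945312, -40.815452575683594), (25.787504196166992, 61.44953918457031), 89.23884582519531)
fin[222   0  22  96] 1756 [577.3 -19.1  33.8] [[557.0, -23.0, 32.4], [598.9, -15.1, 35.1]]
fin[320   0  21  94] 1752 [577.2 -60.8  33.8] [[556.9, -64.8, 32.4], [598.6, -56.9, 35.2]]
fin[409   7  21  93] 1558 [ 577.4 -102.6   33.7] [[556.9, -106.9, 32.2], [599.1, -98.5, 35.1]]
fin[133  11  21  93] 1523 [577.2  22.7  33.7] [[556.8, 18.6, 32.3], [598.9, 27.0, 35.2]]
fin[483  22  19  87] 1171 [ 577.6 -144.3   33.7] [[556.9, -149.0, 32.2], [599.0, -140.2, 35.1]]
fin[62 28 18 87] 1150 [577.6  64.4  33.7] [[557.0, 60.2, 32.2], [598.9, 69.1, 35.1]]
fin[540  40  15  79] 847 [ 577.9 -186.    33.7] [[557.0, -190.9, 32.2], [599.1, -181.8, 35.1]]
rail [2.9717674e-02 9.9955833e-01 6.1096503e+02 5.4467949e+01]
```

The offset is 1.7 mm with 4 mm clearance and the yaw matches. Pushing in.

send_rows:
  rows:
    - {"x": 0.025, "y": 0, "z": 0, "ax": 0, "ay": 0, "az": 0, "jaw": -1}
    - {"x": 0.05, "y": -0.003, "z": 0, "ax": 0, "ay": 0, "az": 0, "jaw": -1}
    - {"x": 0.075, "y": -0.005, "z": 0, "ax": 0, "ay": 0, "az": 0, "jaw": -1}
    - {"x": 0.1, "y": -0.007, "z": 0, "ax": 0, "ay": 0, "az": 0, "jaw": -1}
    - {"x": 0.125, "y": -0.007, "z": 0, "ax": 0, "ay": 0, "az": 0, "jaw": -1}
    - {"x": 0.15, "y": -0.007, "z": 0, "ax": 0, "ay": 0, "az": 0, "jaw": -1}
    - {"x": 0.175, "y": -0.007, "z": 0, "ax": 0, "ay": 0, "az": 0, "jaw": -1}
    - {"x": 0.2, "y": -0.007, "z": 0, "ax": 0, "ay": 0, "az": 0, "jaw": -1}
    - {"x": 0.22, "y": -0.007, "z": 0, "ax": 0, "ay": 0, "az": 0, "jaw": -1}
    - {"x": 0.235, "y": -0.007, "z": 0, "ax": 0, "ay": 0, "az": 0, "jaw": -1}

```text
time: 18.35
tool_pos: [519.2, -37.8, -5.5]
tcp_rot: [3.142, -0.0, -0.015]
contact_force: [-1.7, -0.2, -0.1]
grip_width: 0.5
finger_force: 0.6
```

send_rows:
  rows:
    - {"x": 0.01, "y": 0, "z": 0, "ax": 0, "ay": 0, "az": 0, "jaw": -1}
    - {"x": 0.02, "y": 0, "z": 0, "ax": 0, "ay": 0, "az": 0, "jaw": -1}
    - {"x": 0.025, "y": 0, "z": 0, "ax": 0, "ay": 0, "az": 0, "jaw": -1}
    - {"x": 0.03, "y": 0, "z": 0, "ax": 0, "ay": 0, "az": 0, "jaw": -1}
    - {"x": 0.035, "y": 0, "z": 0, "ax": 0, "ay": 0, "az": 0, "jaw": -1}
    - {"x": 0.04, "y": 0, "z": 0, "ax": 0, "ay": 0, "az": 0, "jaw": -1}
    - {"x": 0.044, "y": 0, "z": 0, "ax": 0, "ay": 0, "az": 0, "jaw": -1}
    - {"x": 0.047, "y": 0, "z": 0, "ax": 0, "ay": 0, "az": 0, "jaw": -1}
    - {"x": 0.05, "y": 0, "z": 0, "ax": 0, "ay": 0, "az": 0, "jaw": -1}
    - {"x": 0.05, "y": 0, "z": 0, "ax": 0, "ay": 0, "az": 0, "jaw": -1}

```text
time: 19.6
tool_pos: [529.1, -37.9, -5.4]
tcp_rot: [3.142, -0.0, -0.015]
contact_force: [-0.8, 0.6, -0.4]
grip_width: 0.3
finger_force: 0.3
```

send_rows:
  rows:
    - {"x": 0.002, "y": 0, "z": 0, "ax": 0, "ay": 0, "az": 0, "jaw": -1}
    - {"x": 0.004, "y": 0, "z": 0, "ax": 0, "ay": 0, "az": 0, "jaw": -1}
    - {"x": 0.006, "y": 0, "z": 0, "ax": 0, "ay": 0, "az": 0, "jaw": -1}
    - {"x": 0.008, "y": 0, "z": 0, "ax": 0, "ay": 0, "az": 0, "jaw": -1}
    - {"x": 0.01, "y": 0, "z": 0, "ax": 0, "ay": 0, "az": 0, "jaw": -1}
    - {"x": 0.011, "y": 0, "z": 0, "ax": 0, "ay": 0, "az": 0, "jaw": -1}
    - {"x": 0.012, "y": 0, "z": 0, "ax": 0, "ay": 0, "az": 0, "jaw": -1}
    - {"x": 0.013, "y": 0, "z": 0, "ax": 0, "ay": 0, "az": 0, "jaw": -1}
    - {"x": 0.013, "y": 0, "z": 0, "ax": 0, "ay": 0, "az": 0, "jaw": -1}
    - {"x": 0.013, "y": 0, "z": 0, "ax": 0, "ay": 0, "az": 0, "jaw": -1}

```text
time: 20.85
tool_pos: [531.7, -37.9, -5.4]
tcp_rot: [3.142, -0.0, -0.015]
contact_force: [-0.4, 0.6, -0.2]
grip_width: 0.5
finger_force: 0.6
```

send_rows:
  rows:
    - {"x": 0.002, "y": 0, "z": 0, "ax": 0, "ay": 0, "az": 0, "jaw": -1}
    - {"x": 0.003, "y": 0, "z": 0, "ax": 0, "ay": 0, "az": 0, "jaw": -1}
    - {"x": 0.004, "y": 0, "z": 0, "ax": 0, "ay": 0, "az": 0, "jaw": -1}
    - {"x": 0.005, "y": 0, "z": 0, "ax": 0, "ay": 0, "az": 0, "jaw": -1}
    - {"x": 0.006, "y": 0, "z": 0, "ax": 0, "ay": 0, "az": 0, "jaw": -1}
    - {"x": 0.007, "y": 0, "z": 0, "ax": 0, "ay": 0, "az": 0, "jaw": -1}
    - {"x": 0.008, "y": 0, "z": 0, "ax": 0, "ay": 0, "az": 0, "jaw": -1}
    - {"x": 0.008, "y": 0, "z": 0, "ax": 0, "ay": 0, "az": 0, "jaw": -1}
    - {"x": 0.008, "y": 0, "z": 0, "ax": 0, "ay": 0, "az": 0, "jaw": -1}
    - {"x": 0.008, "y": 0, "z": 0, "ax": 0, "ay": 0, "az": 0, "jaw": -1}

```text
time: 22.1
tool_pos: [533.3, -37.9, -5.4]
tcp_rot: [3.142, -0.0, -0.015]
contact_force: [-1.2, -0.5, 1.0]
grip_width: 0.7
finger_force: 0.7
```

```bash
python3 - <<'E'
from h import *
im,d,P,h,o=meas('w9'); H,S,V=h[...,0],h[...,1],h[...,2]; z=P[...,2]; X=P[...,0]; Y=P[...,1]
b=(H>100)&(H<125)&(S>110)&(z>26)&(z<33)&(X<620)&(Y>-80)&(Y<0); q=P[b]; print(len(q),np.percentile(q,[1,50,99],axis=0).round(1).tolist())
f=(z>32)&(z<36)&(X>535)&(X<612)
for c in(-82,-61,-19,2,23):
    q=P[f&(abs(Y-c)<5)]; print(c,len(q),np.percentile(q,[1,99],axis=0).round(1).tolist() if len(q) else '')
w=(z>37)&(z<43)&(X>560)&(X<630)&(abs(Y+40)<60); q=P[w]; print('wall',len(q),np.percentile(q,[2,50,98],axis=0).round(1).tolist() if len(q) else '')
for n in('scene','side'):
    im,dd=snap(n,'e'+n); h=cv2.cvtColor(im,cv2.COLOR_RGB2HSV).astype(int); Q=cloud(n,dd)
    m=(h[...,0]>100)&(h[...,0]<125)&(h[...,1]>90)&(Q[...,2]>5)&(Q[...,2]<35)&(abs(Q[...,0]-560)<80)&(abs(Q[...,1]+40)<30); q=Q[m]; print(n,len(q),np.percentile(q,[2,98],axis=0).round(1).tolist() if len(q) else '')
E
```

```text
2320 [[545.3, -53.2, 28.2], [578.7, -41.4, 29.8], [602.5, -27.6, 31.2]]
-82 4 [[603.3, -86.5, 32.0], [603.4, -78.7, 33.5]]
-61 2123 [[552.9, -65.1, 32.3], [603.3, -56.9, 35.3]]
-19 2132 [[553.5, -23.3, 32.4], [603.9, -14.9, 35.3]]
2 2 [[604.9, 2.0, 34.9], [605.0, 6.9, 35.1]]
23 1864 [[554.4, 18.4, 32.2], [604.9, 27.1, 35.3]]
wall 2705 [[603.6, -97.7, 38.1], [606.5, -51.2, 39.8], [620.6, 17.6, 41.5]]
scene 6 [[547.4, -43.4, 27.9], [552.3, -25.1, 33.3]]
side 0
```

View pics/w9.png

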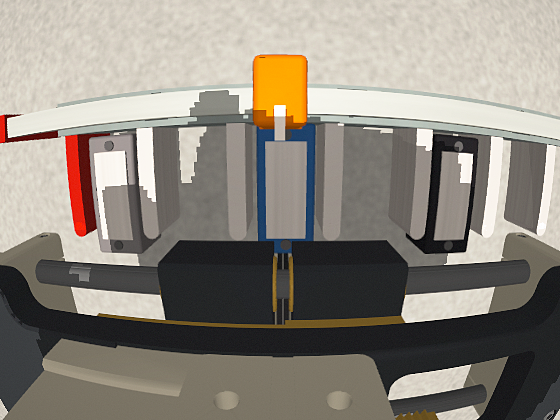

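The cassette is in gap 3 and about 1 mm from the wall. The rider at (280,90) is level with it. One final gentle push.

send_rows:
  rows:
    - {"x": 0.001, "y": 0, "z": 0, "ax": 0, "ay": 0, "az": 0, "jaw": -1}
    - {"x": 0.002, "y": 0, "z": 0, "ax": 0, "ay": 0, "az": 0, "jaw": -1}
    - {"x": 0.003, "y": 0, "z": 0, "ax": 0, "ay": 0, "az": 0, "jaw": -1}
    - {"x": 0.004, "y": 0, "z": 0, "ax": 0, "ay": 0, "az": 0, "jaw": -1}
    - {"x": 0.005, "y": 0, "z": 0, "ax": 0, "ay": 0, "az": 0, "jaw": -1}
    - {"x": 0.006, "y": 0, "z": 0, "ax": 0, "ay": 0, "az": 0, "jaw": -1}
    - {"x": 0.006, "y": 0, "z": 0, "ax": 0, "ay": 0, "az": 0, "jaw": -1}
    - {"x": 0.006, "y": 0, "z": 0, "ax": 0, "ay": 0, "az": 0, "jaw": -1}
    - {"x": 0.006, "y": 0, "z": 0, "ax": 0, "ay": 0, "az": 0, "jaw": -1}
    - {"x": 0.006, "y": 0, "z": 0, "ax": 0, "ay": 0, "az": 0, "jaw": -1}

```text
time: 23.5
tool_pos: [533.4, -37.9, -5.5]
tcp_rot: [-3.141, 0.002, -0.015]
contact_force: [-5.9, -0.6, 5.7]
grip_width: 0.3
finger_force: 3.3
```

The tool has stalled and the reaction has risen to about 6 N, so the cassette is against the wall. Backing off and rising.

send_rows:
  rows:
    - {"x": -0.02, "y": 0, "z": 0, "ax": 0, "ay": 0, "az": 0, "jaw": -1}
    - {"x": -0.06, "y": 0, "z": 0, "ax": 0, "ay": 0, "az": 0, "jaw": -1}
    - {"x": -0.15, "y": 0, "z": 0, "ax": 0, "ay": 0, "az": 0, "jaw": -1}
    - {"x": -0.25, "y": 0, "z": -0.2, "ax": 0, "ay": 0, "az": 0, "jaw": -1}
    - {"x": -0.3, "y": 0, "z": -0.5, "ax": 0, "ay": 0, "az": 0, "jaw": -1}
    - {"x": -0.3, "y": 0, "z": -0.75, "ax": 0, "ay": 0, "az": 0, "jaw": -1}
    - {"x": -0.3, "y": 0, "z": -0.9, "ax": 0, "ay": 0, "az": 0, "jaw": -1}
    - {"x": -0.3, "y": 0, "z": -0.9, "ax": 0, "ay": 0, "az": 0, "jaw": -1}
    - {"x": -0.3, "y": 0, "z": -0.9, "ax": 0, "ay": 0, "az": 0, "jaw": -1}
    - {"x": -0.3, "y": 0, "z": -0.9, "ax": 0, "ay": 0, "az": 0, "jaw": -1}

```text
time: 24.75
tool_pos: [473.6, -36.9, 173.1]
tcp_rot: [-3.141, 0.003, -0.015]
contact_force: [-1.0, 0.8, 0.1]
grip_width: 0.8
finger_force: 0.0
```

```bash
python3 - <<'E'
from h import *
im,d,P,h,o=meas('wf'); H,S,V=h[...,0],h[...,1],h[...,2]; z=P[...,2]; X=P[...,0]; Y=P[...,1]
def pr(n,m): q=P[m]; print(n,len(q),np.percentile(q,[1,50,99],axis=0).round(1).tolist() if len(q) else '')
pr('cass',(H>100)&(H<125)&(S>110)&(z>26)&(z<33)&(X<620)&(Y>-80)&(Y<0))
pr('rider',(H>6)&(H<20)&(S>150)&(z>76)&(z<82)&(X<640)&(X>580))
for c in(-61,-19): pr('fin',(z>32)&(z<36)&(X>535)&(X<612)&(abs(Y-c)<5))
pr('wall',(z>37)&(z<43)&(X>560)&(X<630)&(abs(Y+40)<60))
E
```

```text
cass 615 [[544.2, -53.4, 27.7], [572.2, -42.7, 29.7], [603.1, -28.4, 31.6]]
rider 105 [[601.1, -46.7, 76.1], [610.6, -41.7, 77.5], [622.8, -31.5, 79.3]]
fin 430 [[552.8, -64.9, 32.3], [577.5, -60.9, 33.8], [603.6, -56.5, 35.6]]
fin 445 [[553.4, -23.3, 32.1], [578.2, -19.2, 33.8], [604.2, -15.1, 35.5]]
wall 578 [[601.5, -98.7, 37.3], [606.1, -39.3, 39.9], [621.1, 18.6, 42.6]]
```

```bash
python3 -c "
from plant import bot; print(bot.close_job())"
```

```text
the job is handed in; nothing more can be done
None
```

The job is handed in: the rider stands level with the third gap, about 1.5 mm from its centre, and the blue cassette is fully home in that gap against the back wall.

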